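Switch the dust suction from one bench port to the other

TASK

Switch the dust suction from the red port to the blue port: first push the blue gate's slide fully open, and only then push the red gate's slide fully shut, so that the fan never has both ports choked. Just push the upright lips with the fingertips, without pinching them, and leave the glue bottle, the screw jar and the wood offcut where they stand.

Things in the scene. Friction and masses are not known exactly. Their poses are not given: they have to be found in the camera images.
- red_gate: the red dust port: an aluminium block 100 x 92 x 32 mm screwed to the bench, with a round 62 mm inlet on top in a red collar (74 mm across, top 40 mm above the bench). Origin: centre of the underside. z is up; the slide opens along this body's own +y (yaw within about 0.35 rad of the world axes). Fixed. red_slide_c1 and _c2 are the inner and outer half of its lip
- red_slide (a joint): travel of the red gate's slide in m: 0 fully shut (plate covers the inlet), 0.070 fully open (stops at both ends). Starts open, 0.052 to 0.070. About 2 N of friction; stays where it is left. To open, push the lip's inner face (towards the inlet) along the gate's +y; to shut, push the lip's outer face along -y
- red_lip_top (a point): middle of the top edge of the red upright lip at the end of the slide's plate, outside the block's +y side. Lip: 60 mm wide (gate's x), 8 mm thick (y), top 62 mm above the bench, 37 mm above the plate (74 mm wide, 4 mm thick, upper face 25 mm above the bench). In the gate's frame: x 0, y 0.104 + joint value, z 0.062. With the slide shut, 54 mm are free between block and lip
- blue_gate: the blue dust port: an aluminium block 100 x 92 x 32 mm screwed to the bench, with a round 62 mm inlet on top in a blue collar (74 mm across, top 40 mm above the bench). Origin: centre of the underside. z is up; the slide opens along this body's own +y (yaw within about 0.35 rad of the world axes). Fixed. blue_slide_c1 and _c2 are the inner and outer half of its lip
- blue_slide (a joint): travel of the blue gate's slide in m: 0 fully shut (plate covers the inlet), 0.070 fully open (stops at both ends). Starts shut or nearly so, 0 to 0.015. About 2 N of friction; stays where it is left. To open, push the lip's inner face (towards the inlet) along the gate's +y; to shut, push the lip's outer face along -y
- blue_lip_top (a point): middle of the top edge of the blue upright lip at the end of the slide's plate, outside the block's +y side. Lip: 60 mm wide (gate's x), 8 mm thick (y), top 62 mm above the bench, 37 mm above the plate (74 mm wide, 4 mm thick, upper face 25 mm above the bench). In the gate's frame: x 0, y 0.104 + joint value, z 0.062. With the slide shut, 54 mm are free between block and lip
- glue_bottle: yellow glue bottle with an orange cap, 56 mm across, 150 mm tall, standing loose about 150 mm to the +x side of the red gate. Origin: centre of its underside
- screw_jar: glass jar with a steel cap, 64 mm across, 70 mm tall, standing loose about 140 mm to the +x side of the blue gate. Origin: centre of its underside
- offcut: brown wood offcut 45 x 90 x 30 mm (x, y, z) lying loose about 125 mm to the -x side of the blue gate. Origin: centre of its underside
Not all that is in view belongs to the job. Several things look just like the glue_bottle: the one meant starts farthest to the robot's right.

How it is judged (in metres and radians):
On the way, in this order (a step that is already met when the one before it is completed fails the run):
1. the blue gate is pushed fully open while the red one is still at least half open (value of joint blue_slide above 0.063 m and value of joint red_slide above 0.035 m), for 0.2 s.
2. the red gate is pushed fully shut (value of joint red_slide below 0.007 m), for 0.2 s.
At the end, for the whole second after the job is handed in: the blue slide is within 7 mm of fully open and the red slide within 7 mm of fully shut, both at rest; bottle, jar and offcut stand within 20 mm of where they were (value of joint blue_slide above 0.063 m and value of joint red_slide below 0.007 m and velocity of joint red_slide between -0.01 and 0.01 m/s and velocity of joint blue_slide between -0.01 and 0.01 m/s and distance of each of glue_bottle, screw_jar, offcut from where it was at the start of the episode below 0.02 m and angle between each of glue_bottle, screw_jar, offcut's own z axis and vertical below 0.2 rad); the robot touches nothing.
It fails at once if both ports were less than half open at the same time (value of joint each of blue_slide, red_slide below 0.035 m).
It fails at once if a lip was pinched: both of its faces loaded by the fingers at once (contact force between each of red_slide_c1, red_slide_c2 and the fingers above 4 N or contact force between each of blue_slide_c1, blue_slide_c2 and the fingers above 4 N).
It fails at once if the bottle, jar or offcut was shifted by more than 20 mm, lifted or tipped (distance of any of glue_bottle, screw_jar, offcut from where it was at the start of the episode above 0.02 m or angle between any of glue_bottle, screw_jar, offcut's own z axis and vertical above 0.2 rad).
It also fails if it takes over 56 s, if anything falls off the work surface, if the arm or the gripper's body presses on something with over 40 N, if the wrist force passes 120 N, or if a joint passes its speed limit or range.

ROBOT

A 6-joint arm with a two-finger parallel gripper is mounted at the origin on the work surface. World frame = base frame: x ahead of the robot, y to its left, z up, the work surface at z = 0. Lengths are in mm, angles in degrees, forces in N, time in s.
With the tool pointing down it reaches from about 350 to 850 mm from the base axis. Payload 8.1 kg.
Tool frame: the origin (TCP) lies on the centre line of the jaws, within the pads' length; the fingertips stand 19 mm ahead of it and the grasp point (between the pads) is the TCP; z points along the fingers, y is the line along which they close (so a half turn about z gives the same grasp; the last joint's range is limited). The gripper opens to 85 mm and grips with 20 to 120 N. Pads are 22 mm wide; open, the fingers measure 114 mm over their backs; the gripper's body (76 mm by 85 mm) begins 54 mm behind the grasp point. The pads swing forward as they close: fully open they stand 13 mm farther back than shut.
Start: joints at [65.581, 7.471, 85.268, -0, 87.261, -4.893], TCP at [200.523, 565.505, 250.292] pointing down, gripper open.
Joint ranges: [-169.43, 169.43], [-51.17, 129.36], [1.28, 143.12], [-76.62, 256.62], [0, 156.53], [-152.29, 152.29]. Speed limits (degrees/s): [136.94, 136.94, 159.86, 180, 180, 180].

INTERFACE

Orientations are given as [roll, pitch, yaw] about the fixed x, y, z axes, in that order (R = Rz(yaw) Ry(pitch) Rx(roll)).
In Python, from bench import r gives the robot as it stands. The module is installed in compiled form; this text tells all that it offers.
- The arm moves only by the tool servo_tool, never from a script. Its arguments are lists of equal length, an entry for each row: "fingers": the finger opening in m, from 0 to 0.0854; "linear": the shift along the tool's x, y, z in m, a list of three; "rotation": the turn, a rotation vector about the tool's x, y, z in degrees, a list of three. A call has 1 to 10 rows; each row is the pose to reach, as a shift and turn from the pose commanded when the call began, along the tool's axes at that moment; what a row does not reach only later rows make up. A row lasts 1/10 s, in which the tool goes at most 50 mm and 8.59 degrees, less where a joint would pass 70% of its speed; a pose out of reach is approached as far as the arm can. A call with a gripper value outside its range is refused whole. The fingers move at their own pace and stop on an object; "force" is the grip in N (left out, the last holds). Time passes only in rows, so rows that repeat a pose let the fingers close. It gives the time, the measured TCP pose, the force, the opening and the grip force at its end, in the units of the state.
- r.sense(): the state, without advancing time (a new reading comes with each control period).
- r.snapshot(name): name is "side" or "top" or "wrist"; returns a dict with "frame" (480x640x3 uint8, red, green, blue), "fx", "fy", "cx", "cy" (pixels), "camera_from_world" (4x4, takes a point from world to camera coordinates). Camera axes: x right, y up, looking along -z (the intrinsics and any distortion apply to the point x, -y, -z); pixel columns grow to the right and rows downward; lengths in mm; the calibration is good to about 2 mm. The wrist camera is an equidistant fisheye: a pixel r from the principal point sees the ray r / f radians off the axis. A picture is of the moment at which its call begins. There is no depth.
- r.hand_in(): hands the job in; it is judged then, once.
The state is a dict: "time": time; "joint_pos": joint angles; "qd": joint speeds; "joint_efforts": joint torques, N m; "tool_pos": TCP position; "tcp_rot": TCP orientation; "ft_force": force on the tool from outside, world axes, zero at the start; "wrist_torque": the same for the moment, N m; "finger_gap": finger opening in mm; "grip_force": force on a finger pad.
Only numpy, scipy, OpenCV 4.12 (cv2) and the standard library are available. Lean on these libraries where they do the work, as an engineer would, in place of code of your own. Each camera call takes 0.05 s, during which the arm holds its last target. There are 200 camera calls.

## Working session

There is one attempt and no reset: what is moved stays moved. The work goes in short steps, Python scripts to look and compute and a tool call to move; the robot and the scene stay as the last step left them, time stands still between calls to the robot, and variables do not carry over. Pictures are saved under pics/ and viewed, at most 10 in all, crops included, and the job is handed in when it is done.

Besides the shell and the picture viewer there is one more tool, called after "Request:" as name(argument=value, ...), one argument or row to a line, values as JSON. servo_tool: Moves the arm, as the interface text tells. Its arguments: {"type":"object","properties":{"fingers":{"type":"array","items":{"type":"number"}},"linear":{"type":"array","items":{"type":"array","items":{"type":"number"}}},"rotation":{"type":"array","items":{"type":"array","items":{"type":"number"}}},"force":{"type":"number"}},"required":["fingers","linear","rotation"]}

```bash
mkdir -p pics; python3 - <<'E'
from bench import r
import cv2,numpy as np
s=r.sense();print(s['tool_pos'],s['tcp_rot'],s['finger_gap'],s['time'])
for n in('top','side'):
    d=r.snapshot(n);cv2.imwrite(f'pics/{n}0.png',d['frame'][:,:,::-1]);print(n,d['fx'],d['cx'],d['cy'],np.round(d['camera_from_world'],3).tolist())
E
```

```text
[200.32318618 565.01942363 249.21947899] [-1.79893121e+02 -9.97521711e-03  1.60469354e+02] 84.89597275798792 0.0
top 451.59347937940504 321.1514167789809 241.0218784963049 [[0.01, -0.999, 0.052, -82.274], [0.987, 0.018, 0.162, -619.768], [-0.162, 0.05, 0.986, -717.257], [0.0, 0.0, 0.0, 1.0]]
side 527.9241782233987 316.44119603173095 245.40987133200395 [[0.988, -0.156, -0.017, -623.356], [0.128, 0.739, 0.661, -93.027], [-0.091, -0.655, 0.75, -848.676], [0.0, 0.0, 0.0, 1.0]]
```

View pics/top0.png

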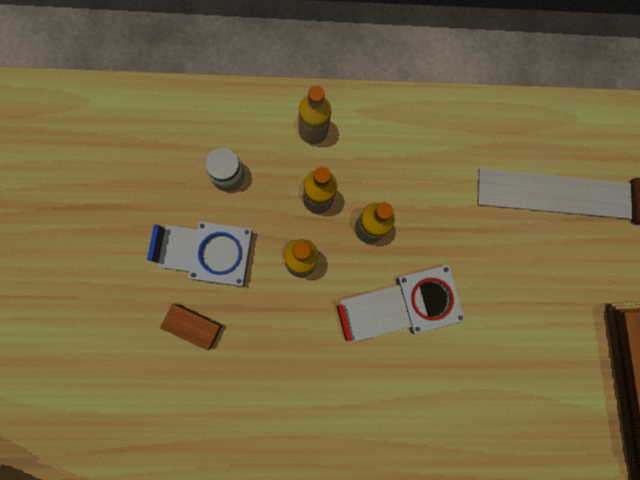

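View pics/side0.png

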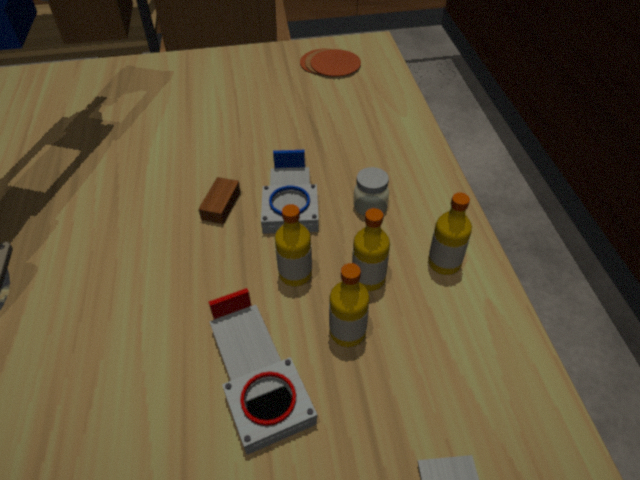

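The top view shows the blue gate's collar at (220,253) with its lip at (156,243), and the red collar at (432,298) with its lip at (345,322). 

Lookalikes for the glue bottle are at (314,118), (320,190), (301,258) and (377,222). The rightmost, (377,222), is the one meant, and I'll avoid all four. The jar is at (225,168) and the offcut at (191,327). Next, one close crop.

```bash
python3 - <<'E'
import cv2,numpy as np
f=cv2.imread('pics/top0.png')
a=cv2.resize(f[215:295,140:260],None,fx=5,fy=5,interpolation=2)[:,:600]
b=cv2.resize(f[260:350,330:470],None,fx=5,fy=5,interpolation=2)
a=cv2.resize(f[210:300,140:260],(533,400));b=cv2.resize(f[210:355,330:470],(0,0),fx=4,fy=4)
cv2.imwrite('pics/b1.png',cv2.resize(f[215:300,140:260],None,fx=6,fy=6,interpolation=2));cv2.imwrite('pics/r1.png',b)
E
```

```text
(no output)
```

View pics/b1.png

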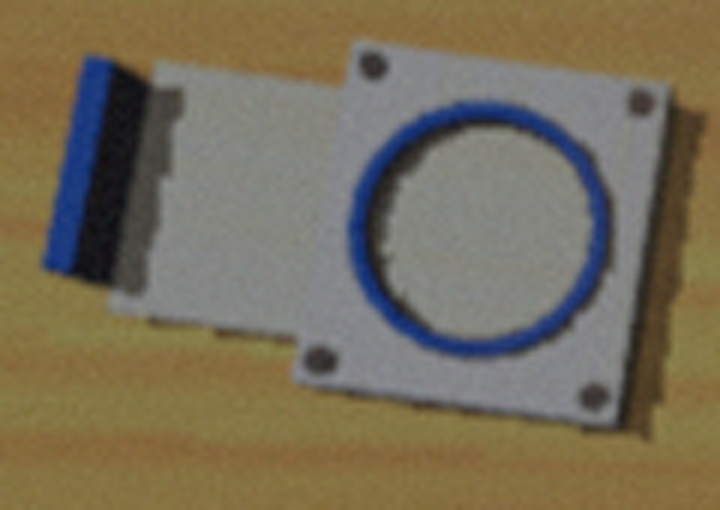

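View pics/r1.png

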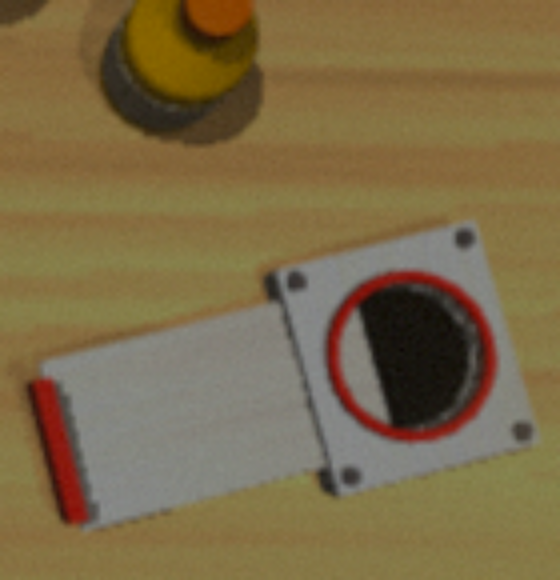

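The blue crop (6x) has the collar at (480,228), block corners (355,42) (672,88) (617,425) (295,382), and lip ends (98,58) and (58,270). The red crop (4x) has the collar at (412,355), block corners (278,275) (472,222) (537,437) (340,492), and lip ends (42,380) and (74,521). The bottle at (377,222) sits on the red gate's +x side, as described.

```bash
cat > h.py <<'E'
from bench import r
import numpy as np
def ray(d,u,v,z):
    T=np.array(d['camera_from_world']);R=T[:3,:3];c=-R.T@T[:3,3]
    w=R.T@np.array([(u-d['cx'])/d['fx'],-(v-d['cy'])/d['fy'],-1]);return c+w*(z-c[2])/w[2]
E
python3 - <<'E'
from h import *
np.set_printoptions(precision=1,suppress=True)
d=r.snapshot('top')
for n,s,o,col,cs,ls in(('blue',6,(140,215),(480,228),[(355,42),(672,88),(617,425),(295,382)],[(98,58),(58,270)]),('red',4,(330,210),(412,355),[(278,275),(472,222),(537,437),(340,492)],[(42,380),(74,521)])):
    g=lambda p,z:ray(d,o[0]+(p[0]+.5)/s-.5,o[1]+(p[1]+.5)/s-.5,z)[:2]
    c=g(col,40);C=np.array([g(p,32) for p in cs]);L=np.array([g(p,62) for p in ls])
    print(n,'collar',c,'block mean',C.mean(0),'sides',[np.linalg.norm(C[i]-C[i-1]) for i in range(4)])
    yv=(C[0]-C[1]+C[3]-C[2]);yv/=np.linalg.norm(yv);xv=(C[0]-C[3]+C[1]-C[2])
    ll=L[0]-L[1];m=L.mean(0);k=m-c
    print(' yaw block y',np.degrees(np.arctan2(-yv[0],yv[1])),'x',np.degrees(np.arctan2(xv[1],xv[0])),'lip',np.degrees(np.arctan2(ll[1],ll[0])),'c->lip',np.degrees(np.arctan2(-k[0],k[1])),'liplen',np.linalg.norm(ll),'mid',m,'joint',np.linalg.norm(k)-104)
for n,p,z in(('jar cap',(224,162),70),('offcut',(190,326),30),('bottle cap',(385,211),150),('b2cap',(301,251),150),('b3cap',(322,176),150)):print(n,ray(d,*p,z))
E
```

```text
blue collar [599.7  99.3] block mean [599.5  99.1] sides [np.float64(99.33652320257058), np.float64(92.42906910364825), np.float64(98.6210840721331), np.float64(91.73449451786139)]
 yaw block y -7.067594719357936 x -6.869912276202372 lip -6.458632363520172 c->lip -7.018601406324909 liplen 59.58974228882048 mid [612.8 205.6] joint 3.193831798076104
red collar [ 526.6 -266.9] block mean [ 526.7 -267.1] sides [np.float64(95.89496768012025), np.float64(90.15111683132204), np.float64(96.42438132210634), np.float64(90.09014480860603)]
 yaw block y 15.652833861915461 x 15.182661714978128 lip 13.162437835630884 c->lip 14.939536256904136 liplen 58.30042084504972 mid [ 485.3 -111.9] joint 56.41190736423056
jar cap [750.7  93.8  70. ]
offcut [476.  144.4  30. ]
bottle cap [ 652.7 -164.7  150. ]
b2cap [589.4 -38.8 150. ]
b3cap [705.1 -68.7 150. ]
```

Request:
servo_tool(
  fingers=[0, 0, 0, 0, 0, 0, 0, 0, 0, 0],
  linear=[
    [-0.046, -0.021, 0],
    [-0.092, -0.042, 0],
    [-0.138, -0.062, 0],
    [-0.184, -0.083, 0],
    [-0.23, -0.104, 0],
    [-0.276, -0.125, 0],
    [-0.322, -0.145, 0],
    [-0.368, -0.166, 0],
    [-0.414, -0.187, 0],
    [-0.46, -0.207, 0],
  ],
  rotation=[
    [0, 0, -1],
    [0, 0, -2],
    [0, 0, -4],
    [0, 0, -6],
    [0, 0, -8],
    [0, 0, -10],
    [0, 0, -12],
    [0, 0, -12.5],
    [0, 0, -12.5],
    [0, 0, -12.5],
  ],
  force=40,
)

```text
time: 1.15
tool_pos: [562.7, 217.9, 250.1]
tcp_rot: [-180.0, -0.0, 173.0]
ft_force: [1.4, 0.6, 0.1]
finger_gap: 0.0
grip_force: 0.0
```

Request:
servo_tool(
  fingers=[0, 0, 0, 0, 0, 0, 0, 0],
  linear=[
    [-0.035, -0.027, 0.02],
    [-0.049, -0.037, 0.05],
    [-0.049, -0.037, 0.09],
    [-0.049, -0.037, 0.13],
    [-0.049, -0.037, 0.16],
    [-0.049, -0.037, 0.18],
    [-0.049, -0.037, 0.19],
    [-0.049, -0.037, 0.19],
  ],
  rotation=[
    [0, 0, 0],
    [0, 0, 0],
    [0, 0, 0],
    [0, 0, 0],
    [0, 0, 0],
    [0, 0, 0],
    [0, 0, 0],
    [0, 0, 0],
  ],
)

```text
time: 1.95
tool_pos: [604.4, 176.7, 58.4]
tcp_rot: [-179.9, -0.2, 173.0]
ft_force: [-0.7, -0.4, -0.2]
finger_gap: -0.1
grip_force: 0.0
```

```bash
python3 - <<'E'
from h import *
import cv2
d=r.snapshot('side');cv2.imwrite('pics/s1.png',cv2.resize(d['frame'][60:280,170:430,::-1],None,fx=2.7,fy=2.7))
print(r.sense()['tool_pos'])
E
```

```text
[605.54955134 176.94831452  60.15979461]
```

View pics/s1.png

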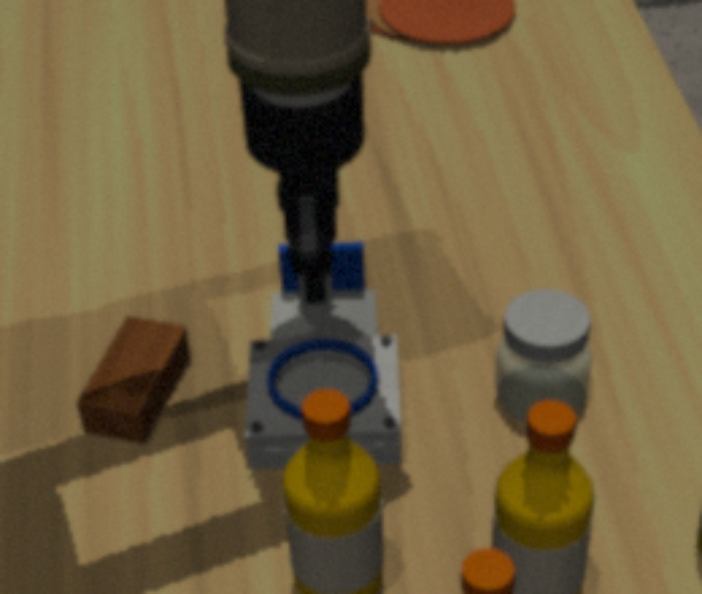

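The closed fingertips are at crop (315,295), in the gap between the blue block and the inner face of the lip (322,265). Now I'll push along tool +y.

Request:
servo_tool(
  fingers=[0, 0, 0, 0, 0, 0, 0, 0, 0, 0],
  linear=[
    [-0.002, 0.007, 0],
    [-0.003, 0.014, 0],
    [-0.003, 0.021, 0],
    [-0.003, 0.028, 0],
    [-0.003, 0.035, 0],
    [-0.003, 0.042, 0],
    [-0.003, 0.049, 0],
    [-0.003, 0.056, 0],
    [-0.003, 0.063, 0],
    [-0.003, 0.068, 0],
  ],
  rotation=[
    [0, 0, 0],
    [0, 0, 0],
    [0, 0, 0],
    [0, 0, 0],
    [0, 0, 0],
    [0, 0, 0],
    [0, 0, 0],
    [0, 0, 0],
    [0, 0, 0],
    [0, 0, 0],
  ],
)

```text
time: 3.0
tool_pos: [617.0, 244.8, 60.2]
tcp_rot: [180.0, -0.0, 173.0]
ft_force: [0.7, -2.3, 1.1]
finger_gap: -0.2
grip_force: 1.1
```

Request:
servo_tool(
  fingers=[0, 0, 0, 0],
  linear=[
    [0, 0.002, 0],
    [0, 0.004, 0],
    [0, 0.006, 0],
    [0, 0.006, 0],
  ],
  rotation=[
    [0, 0, 0],
    [0, 0, 0],
    [0, 0, 0],
    [0, 0, 0],
  ],
)

```text
time: 3.4
tool_pos: [617.6, 250.3, 60.2]
tcp_rot: [180.0, -0.0, 173.0]
ft_force: [0.3, -0.2, 0.6]
finger_gap: -0.2
grip_force: 0.1
```

Request:
servo_tool(
  fingers=[0, 0, 0, 0, 0, 0],
  linear=[
    [0, 0.002, 0],
    [0, 0.004, 0],
    [0, 0.005, 0],
    [0, 0.006, 0],
    [0, 0.006, 0],
    [0, 0.006, 0],
  ],
  rotation=[
    [0, 0, 0],
    [0, 0, 0],
    [0, 0, 0],
    [0, 0, 0],
    [0, 0, 0],
    [0, 0, 0],
  ],
)

```text
time: 4.0
tool_pos: [618.2, 254.9, 60.1]
tcp_rot: [-179.9, -0.1, 173.0]
ft_force: [-2.0, -7.2, 3.6]
finger_gap: 0.3
grip_force: 3.6
```

Request:
servo_tool(
  fingers=[0, 0, 0],
  linear=[
    [0, 0.002, 0],
    [0, 0.003, 0],
    [0, 0.003, 0],
  ],
  rotation=[
    [0, 0, 0],
    [0, 0, 0],
    [0, 0, 0],
  ],
)

```text
time: 4.3
tool_pos: [618.3, 255.2, 60.1]
tcp_rot: [-179.6, -0.1, 172.9]
ft_force: [-7.2, -18.3, 8.1]
finger_gap: -0.1
grip_force: 9.9
```

Blue is at its stop: force has climbed to 18 N with no further motion. I'll back off and lift.

Request:
servo_tool(
  fingers=[0, 0, 0, 0, 0, 0, 0, 0],
  linear=[
    [0, -0.012, 0],
    [0, -0.025, 0],
    [0, -0.025, -0.03],
    [0, -0.025, -0.07],
    [0, -0.025, -0.11],
    [0, -0.025, -0.15],
    [0, -0.025, -0.19],
    [0, -0.025, -0.19],
  ],
  rotation=[
    [0, 0, 0],
    [0, 0, 0],
    [0, 0, 0],
    [0, 0, 0],
    [0, 0, 0],
    [0, 0, 0],
    [0, 0, 0],
    [0, 0, 0],
  ],
)

```text
time: 5.1
tool_pos: [618.9, 235.0, 259.0]
tcp_rot: [179.7, 0.7, 173.0]
ft_force: [1.1, -0.6, 0.5]
finger_gap: -0.3
grip_force: 0.0
```

Request:
servo_tool(
  fingers=[0, 0, 0, 0, 0, 0, 0, 0, 0, 0],
  linear=[
    [0.01, -0.035, 0],
    [0.021, -0.07, 0],
    [0.033, -0.11, 0],
    [0.045, -0.15, 0],
    [0.057, -0.19, 0],
    [0.069, -0.23, 0],
    [0.081, -0.27, 0],
    [0.092, -0.308, 0],
    [0.1, -0.331, 0],
    [0.1, -0.331, 0],
  ],
  rotation=[
    [0, 0, -2],
    [0, 0, -5],
    [0, 0, -8],
    [0, 0, -11],
    [0, 0, -14],
    [0, 0, -17],
    [0, 0, -20],
    [0, 0, -22],
    [0, 0, -22],
    [0, 0, -22],
  ],
)

```text
time: 6.1
tool_pos: [474.9, -84.6, 250.0]
tcp_rot: [-180.0, 0.0, -165.2]
ft_force: [0.5, 0.0, 1.2]
finger_gap: -0.1
grip_force: 0.0
```

```bash
python3 - <<'E'
from h import *
import cv2
d=r.snapshot('top');cv2.imwrite('pics/t2.png',d['frame'][:,:,::-1])
s=r.sense();print(s['tool_pos'],s['tcp_rot'],s['joint_pos'])
E
```

```text
[475.56070809 -83.16405841 250.05473115] [ 1.79991558e+02  3.67816821e-02 -1.65188483e+02] [-1.60259797e+01 -1.10094122e+01  1.03391965e+02  2.61263402e-02
  8.75901937e+01 -1.20838591e+02]
```

View pics/t2.png

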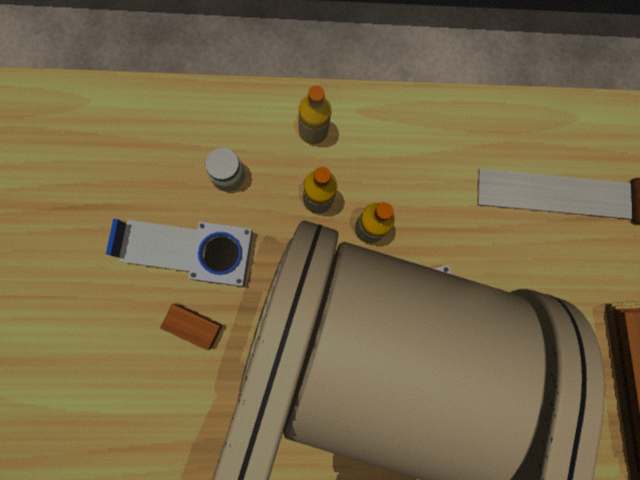

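The blue slide is fully open: its inlet at (220,253) shows dark and the lip has moved to (116,238). The jar, offcut and bottles in view haven't moved. Now I'll descend outside the red lip.

Request:
servo_tool(
  fingers=[0, 0, 0, 0, 0, 0, 0, 0],
  linear=[
    [0, 0.005, 0.03],
    [0, 0.005, 0.07],
    [0, 0.005, 0.11],
    [0, 0.005, 0.15],
    [0, 0.005, 0.175],
    [0, 0.005, 0.19],
    [0, 0.005, 0.19],
    [0, 0.005, 0.19],
  ],
  rotation=[
    [0, 0, 0],
    [0, 0, 0],
    [0, 0, 0],
    [0, 0, 0],
    [0, 0, 0],
    [0, 0, 0],
    [0, 0, 0],
    [0, 0, 0],
  ],
)

```text
time: 6.95
tool_pos: [475.0, -76.5, 60.4]
tcp_rot: [180.0, -0.0, -165.0]
ft_force: [0.3, -0.5, -0.2]
finger_gap: 0.2
grip_force: 0.0
```

```bash
python3 - <<'E'
from h import *
import cv2
d=r.snapshot('side');cv2.imwrite('pics/s2.png',cv2.resize(d['frame'][200:460,130:400,::-1],None,fx=2.3,fy=2.3))
s=r.sense();print(s['tool_pos'],s['ft_force'])
E
```

```text
[475.67560192 -76.83886728  61.24832693] [ 0.26900466 -0.39991576 -0.09154499]
```

View pics/s2.png

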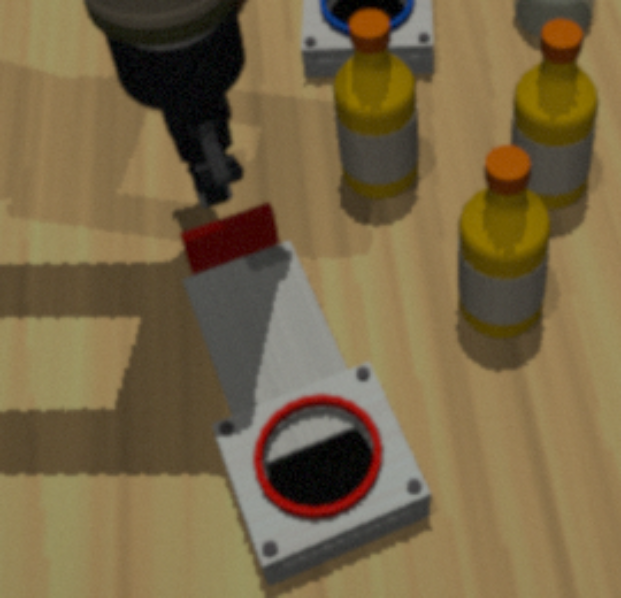

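The fingertips, at crop (215,185), stand behind the outer face of the red lip (230,235), with the bottles clear. I'll push along tool -y.

Request:
servo_tool(
  fingers=[0, 0, 0, 0, 0, 0, 0, 0, 0, 0],
  linear=[
    [0, -0.007, 0],
    [0, -0.014, 0],
    [0, -0.021, 0],
    [0, -0.028, 0],
    [0, -0.035, 0],
    [0, -0.042, 0],
    [0, -0.049, 0],
    [0, -0.056, 0],
    [0, -0.063, 0],
    [0, -0.069, 0],
  ],
  rotation=[
    [0, 0, 0],
    [0, 0, 0],
    [0, 0, 0],
    [0, 0, 0],
    [0, 0, 0],
    [0, 0, 0],
    [0, 0, 0],
    [0, 0, 0],
    [0, 0, 0],
    [0, 0, 0],
  ],
)

```text
time: 8.0
tool_pos: [492.7, -144.6, 60.2]
tcp_rot: [180.0, -0.0, -165.0]
ft_force: [0.7, 2.7, 1.7]
finger_gap: 0.0
grip_force: 1.2
```

Request:
servo_tool(
  fingers=[0, 0, 0, 0, 0],
  linear=[
    [0, -0.002, 0],
    [0, -0.004, 0],
    [0, -0.006, 0],
    [0, -0.007, 0],
    [0, -0.007, 0],
  ],
  rotation=[
    [0, 0, 0],
    [0, 0, 0],
    [0, 0, 0],
    [0, 0, 0],
    [0, 0, 0],
  ],
)

```text
time: 8.5
tool_pos: [494.2, -150.1, 60.2]
tcp_rot: [179.9, -0.0, -165.0]
ft_force: [-0.5, 4.4, 3.4]
finger_gap: 0.4
grip_force: 2.4
```

Request:
servo_tool(
  fingers=[0, 0, 0, 0],
  linear=[
    [0, -0.001, 0],
    [0, -0.002, 0],
    [0, -0.003, 0],
    [0, -0.003, 0],
  ],
  rotation=[
    [0, 0, 0],
    [0, 0, 0],
    [0, 0, 0],
    [0, 0, 0],
  ],
)

```text
time: 8.9
tool_pos: [494.3, -150.5, 60.1]
tcp_rot: [179.7, -0.1, -165.0]
ft_force: [-5.8, 18.0, 11.1]
finger_gap: -0.1
grip_force: 9.6
```

The red slide is at its stop: the TCP is at gate y = 121 mm, as expected, with 18 N on the wrist. I'll retreat, lift clear and take one check picture.

Request:
servo_tool(
  fingers=[0, 0, 0, 0, 0, 0, 0, 0, 0, 0],
  linear=[
    [0, 0.012, 0],
    [0, 0.025, 0],
    [0, 0.025, -0.03],
    [0, 0.025, -0.07],
    [0, 0.025, -0.11],
    [0, 0.025, -0.15],
    [0, 0.06, -0.18],
    [0, 0.1, -0.19],
    [0, 0.14, -0.19],
    [0, 0.18, -0.19],
  ],
  rotation=[
    [0, 0, 0],
    [0, 0, 0],
    [0, 0, 0],
    [0, 0, 0],
    [0, 0, 0],
    [0, 0, 0],
    [0, 0, 0],
    [0, 0, 0],
    [0, 0, 0],
    [0, 0, 0],
  ],
)

```text
time: 9.9
tool_pos: [448.2, 21.6, 250.9]
tcp_rot: [-179.9, 0.1, -165.1]
ft_force: [1.1, 0.3, -0.5]
finger_gap: -0.1
grip_force: 0.0
```

Request:
servo_tool(
  fingers=[0, 0, 0, 0, 0, 0],
  linear=[
    [0, 0.04, 0],
    [0, 0.08, 0],
    [0, 0.1, 0],
    [0, 0.1, 0],
    [0, 0.1, 0],
    [0, 0.1, 0],
  ],
  rotation=[
    [0, 0, 0],
    [0, 0, 0],
    [0, 0, 0],
    [0, 0, 0],
    [0, 0, 0],
    [0, 0, 0],
  ],
)

```text
time: 10.5
tool_pos: [423.0, 116.2, 250.2]
tcp_rot: [-180.0, -0.0, -165.1]
ft_force: [-0.2, 0.2, 0.4]
finger_gap: 0.2
grip_force: 0.0
```

```bash
python3 - <<'E'
from h import *
import cv2
d=r.snapshot('side');cv2.imwrite('pics/s3.png',d['frame'][:,:,::-1])
s=r.sense();print(s['tool_pos'],s['qd'])
E
```

```text
[423.04910243 116.0135818  250.19081478] [-0.42079912  0.1281665  -0.03042244  0.21137855  0.15696107  0.15873357]
```

View pics/s3.png

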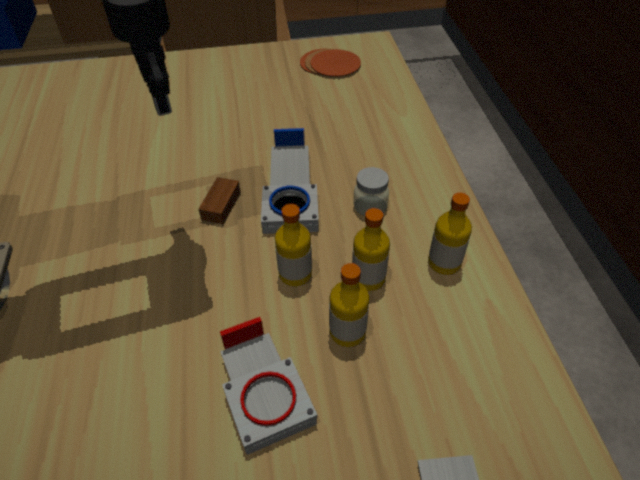

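The red inlet at (268,398) is covered, the blue inlet at (290,203) is open, and the bottles, jar and offcut haven't moved. The arm is clear, so I'll hand it in.

```bash
python3 -c "
from bench import r
print(r.hand_in())"
```

```text
the job is handed in; nothing more can be done
None
```

I pushed the blue gate fully open, then the red gate fully shut, each to its stop; the bottle, jar and offcut look unmoved in the last picture, and the job is handed in at about 10.5 s, though no verdict came back.

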